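Snap the cover onto the neck-tape cassette and keep it pressed

TASK

Pick up the loose cover by its grip rib, set it into the open tray of the tape cassette and press it straight down until it snaps past both end catches and sits flat on its seat inside, against the sprung hub. Then keep pressing: hold the cover steady, fully down on its seat, for a couple of seconds, and finish with the gripper still holding it pressed down (do not let go; let go, it springs back up a few millimetres). Leave the other things on the bench where they lie.

Things in the scene. Friction and masses are not known exactly. Their poses are not given: they have to be found in the camera images.
- cover: Loose snap cover, white plastic, about 0.12 kg: flat plate 106 (x, over half-round ends of radius 5 mm) x 63 (y) x 10 mm thick, with an upright grip rib in the middle of its top, 46 (y) long x 14 (x) wide, from 10 to 34 mm above the underside. Lies flat on the bench, rib up. Origin: centre of the underside; z up. Fits either way round (half turn about z).
- grip (a point): Point in the middle of the cover's grip rib, 22 mm above the cover's underside, on its axis (the place to pinch: close the fingers along the cover's x).
- cassette: Tape cassette, fixed to the bench: grey tray 124 x 84 mm, a yellow tape reel and a white sprung hub inside. Takes the cover with 1.5 mm play all round, the cover's x along the tray's x; walls 50 mm high, the top 8 mm flared out 5 mm as a lead-in. At each short end a catch tower 46 mm high (158 mm over both). Origin: centre of the underside on the bench; x along the length, z up.
- seat (a point): Centre of the seat plane (two ledges) in the tray, 22 mm above the bench. Cover home: its underside in this plane. Laid in without force it rests on the catches, underside 39 mm above the bench; from there it takes about 7 to 12 N; the force drops as the catches snap over its ends (by 25 mm); the last 3 mm are against the hub alone (about 6 N), then solid.
- hub (a joint): Sprung hub, how far it is pushed down: 0 up (its top 36.5 mm above the cassette's underside), 0.0145 m when the cover lies on its seat, about 0.011 m when the snapped-on cover is let go. Spring 350 N/m with 1 N preload.
- catch_a (a joint): Sprung steel catch at the cassette's +x end, how far it is pushed outward (m): 0 at rest; about 0.0035 while the cover's end passes; back to 0 once snapped over. Its rounded nose is 37 mm above the cassette's underside; preload 2 N, spring 700 N/m.
- catch_b (a joint): The same catch at the cassette's -x end.
- carrot_2: Bystander: a carrot, about 150 x 130 x 48 mm over all, lying behind the work; leave alone.
- tape_roll: Bystander: roll of masking tape lying flat, 100 mm across, 25 mm high; leave alone. Origin: centre of its underside.
- spare_reel: Bystander: spare reel of neck tape lying flat, 55 mm across, 11 mm high, red; leave alone. Origin: centre of its underside.
Not all that is in view belongs to the job. There is more than one size of the cover; the job needs the larger.

How it is judged:
On the way, in this order (a step that is already met when the one before it is completed fails the run):
1. the cover is picked up: underside more than 45 mm above the bench, in the fingers (height (world z) of cover above 0.045 m and contact force between the fingers and cover above 1.5 N), for 0.1 s.
2. the cover has snapped past both catches and is held fully down on its seat for a second (horizontal distance between cover and seat below 0.005 m and z of cover in the frame of cassette below 0.0234 m and angle between the z axis of cover and the z axis of cassette, either way round below 0.05 rad and angle between cover's own z axis and vertical below 0.1 rad and angle between the x axis of cover and the x axis of cassette, either way round below 0.12 rad and value of joint each of catch_a, catch_b below 0.0015 m and contact force between the fingers and cover above 1.5 N), for 1 s.
At the end, for the whole second after the job is handed in: Cover still pressed down in the fingers (over 1.5 N): underside within 1.4 mm of the seat plane, centre within 5 mm of the seat's, level with the cassette within 0.05 rad, aligned within 0.12 rad (either way round), both catches within 1.5 mm of rest; bystanders moved under 30 mm (all of step 2); the arm keeps its last pose, push and grip.
It fails at once if a bystander (carrot, masking tape, spare reel) moved more than 30 mm (distance of any of carrot_2, tape_roll, spare_reel from where it was at the start of the episode above 0.03 m).
It also fails if it takes over 48 s, if anything falls off the work surface, if the arm or the gripper's body presses on something with over 40 N, if the wrist force passes 120 N, or if a joint passes its speed limit or range.

ROBOT

A 6-joint arm with a two-finger parallel gripper is mounted at the origin on a cart in front of the work surface, level with it; the furniture and walls round the work are solid. World frame = base frame: x ahead of the robot, y to its left, z up, the work surface at z = 0. Lengths are in m, angles in rad, forces in N, time in s.
With the tool pointing down it reaches from about 0.425 to 0.95 m from the base axis. Payload 3.5 kg.
Tool frame: the origin (TCP) lies on the centre line of the jaws, within the pads' length; the fingertips stand 8 mm ahead of it and the grasp point (between the pads) lies 11 mm behind it; z points along the fingers, y is the line along which they close (so a half turn about z gives the same grasp; the last joint's range is limited). The gripper opens to 85 mm and grips with 20 to 120 N. Pads are 22 mm wide; open, the fingers measure 114 mm over their backs; the gripper's body (76 mm by 85 mm) begins 54 mm behind the grasp point. The pads swing forward as they close: fully open they stand 13 mm farther back than shut.
Start: joints at [1.001, 0.286, 1.577, -0, 1.279, -0.15], TCP at [0.275, 0.616, 0.239] pointing down, gripper open.
Joint ranges: [-2.77, 2.77], [-0.9, 2.22], [0.21, 2.48], [-1.53, 4.67], [0.24, 2.81], [-2.84, 2.84]. Speed limits (rad/s): [2.79, 2.79, 3.14, 3.14, 3.14, 3.14].

INTERFACE

Orientations are given as a unit quaternion [x, y, z, w].
In Python, from plant import ctrl gives the robot as it stands. The module is installed in compiled form; this text tells all that it offers.
- The arm moves only by the tool send_rows, never from a script. Its argument "steps" is a list of rows, each a list of 5 numbers: the shift along the tool's x, y, z in m, then the turn about the tool's z in degrees, then the opening, from -1 (shut) to 1 (fully open). A call has 1 to 12 rows; each row is the pose to reach, as a shift and turn from the pose commanded when the call began, along the tool's axes at that moment; what a row does not reach only later rows make up. A row lasts 1/10 s, in which the tool goes at most 50 mm and 8.59 degrees, less where a joint would pass 70% of its speed; a pose out of reach is approached as far as the arm can. A call with a gripper value outside its range is refused whole. The fingers move at their own pace and stop on an object; "squeeze" is the grip in N (left out, the last holds). Time passes only in rows, so rows that repeat a pose let the fingers close. It gives the time, the measured TCP pose, the force, the opening and the grip force at its end, in the units of the state.
- ctrl.get_state(): the state, without advancing time (a new reading comes with each control period).
- ctrl.read_camera(name): name is "side" or "top"; returns the picture (400x640x3 uint8, red, green, blue); there is no depth.
- ctrl.calibration(name): a dict with "intrinsics" (3x3 intrinsics, pixels), "extrinsics" (4x4, takes a point from world to camera coordinates). Camera axes: x right, y up, looking along -z (the intrinsics and any distortion apply to the point x, -y, -z); pixel columns grow to the right and rows downward; lengths in m; the calibration is good to about 2 mm. A picture is of the moment at which its call begins. calibration takes no time and is no camera call.
- ctrl.sign_off(): hands the job in; it is judged then, once.
The state is a dict: "time": time; "qpos": joint angles; "dq": joint speeds; "joint_efforts": joint torques, N m; "eef_pos": TCP position; "tcp_rot": TCP orientation; "contact_force": force on the tool from outside, world axes, zero at the start; "wrist_torque": the same for the moment, N m; "opening": opening from 0.0 (shut) to 1.0 (fully open); "finger_force": force on a finger pad.
Only numpy, scipy, OpenCV 4.12 (cv2) and the standard library are available. Lean on these libraries where they do the work, as an engineer would, in place of code of your own. Each camera call takes 0.05 s, during which the arm holds its last target. There are 200 camera calls.

## Working session

There is one attempt and no reset: what is moved stays moved. The work goes in short steps, Python scripts to look and compute and a tool call to move; the robot and the scene stay as the last step left them, time stands still between calls to the robot, and variables do not carry over. Pictures are saved under pics/ and viewed, at most 10 in all, crops included, and the job is handed in when it is done.

Besides the shell and the picture viewer there is one more tool, called after "Call:" as name(argument=value, ...), one argument or row to a line, values as JSON. send_rows: Moves the arm, as the interface text tells. Its arguments: {"type":"object","properties":{"steps":{"type":"array","items":{"type":"array","items":{"type":"number"}}},"squeeze":{"type":"number"}},"required":["steps"]}

```bash
mkdir -p pics; python3 - <<'E'
from plant import ctrl
import cv2
for n in("top","side"):
    cv2.imwrite(f"pics/{n}0.png",ctrl.read_camera(n)[:,:,::-1]); c=ctrl.calibration(n); print(n,c)
print(ctrl.get_state())
E
```

```text
top {'intrinsics': array([[363.77739437,   0.        , 321.21269224],
       [  0.        , 363.77739437, 202.41637994],
       [  0.        ,   0.        ,   1.        ]]), 'extrinsics': array([[-0.12677951, -0.99191584,  0.00546989, -0.17580992],
       [ 0.96666278, -0.12231136,  0.2249511 , -0.6510337 ],
       [-0.22246353,  0.03380673,  0.9743547 , -0.74259295],
       [ 0.        ,  0.        ,  0.        ,  1.        ]])}
side {'intrinsics': array([[389.59617363,   0.        , 315.89831197],
       [  0.        , 389.59617363, 200.88364733],
       [  0.        ,   0.        ,   1.        ]]), 'extrinsics': array([[ 0.99105679, -0.13129952,  0.02380932, -0.64336424],
       [ 0.04271147,  0.48116458,  0.87558916,  0.03063135],
       [-0.12642064, -0.86674165,  0.48246942, -0.99971025],
       [ 0.        ,  0.        ,  0.        ,  1.        ]])}
{'time': 0.1, 'qpos': array([ 1.00100605e+00,  2.87089436e-01,  1.57805667e+00, -1.61559228e-05,
        1.27859212e+00, -1.49996666e-01]), 'dq': array([-0.00104284, -0.0030371 , -0.0030841 ,  0.0002691 ,  0.00203519,
       -0.00012244]), 'joint_efforts': array([-4.58326995e-04, -4.07293081e+01, -2.93699867e+01, -2.00419408e-04,
        3.36440709e-03, -2.66882000e-05]), 'eef_pos': array([0.27476575, 0.61590423, 0.23806312]), 'tcp_rot': array([ 2.08356567e-01,  9.78052345e-01, -1.00677812e-03, -3.70569333e-04]), 'contact_force': array([ 0.2861733 , -0.85513917, -0.16594542]), 'wrist_torque': array([ 0.04095235,  0.00117801, -0.00511904]), 'finger_force': 0.0, 'opening': 0.9982197780283489}
```

View pics/top0.png

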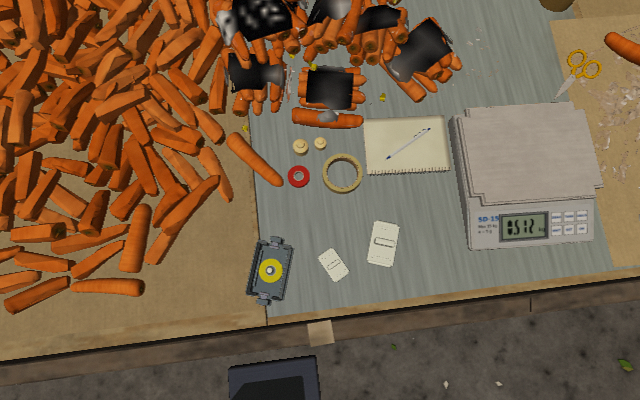

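View pics/side0.png

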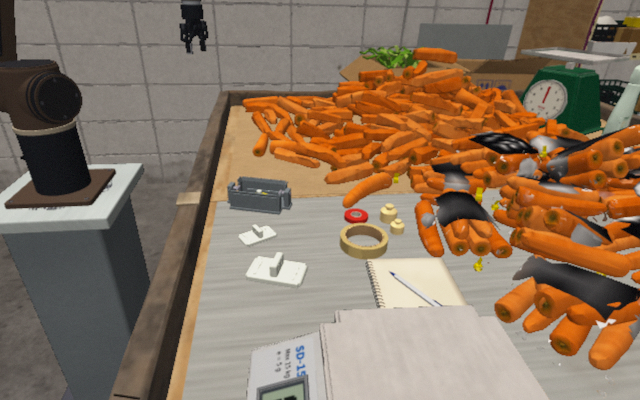

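The top view shows the larger cover at about (383,243), the smaller one at (333,265), the cassette at (269,270), the tape roll at (342,173) and the red reel at (299,176). I'll crop and enlarge to measure.

```bash
cat > h.py <<'E'
import numpy as np, cv2
from plant import ctrl
def cam(n):
    c=ctrl.calibration(n); return c["intrinsics"],c["extrinsics"]
def ray(n,u,v,z):
    K,T=cam(n); d=np.linalg.solve(K,[u,v,1]); d=d*[1,-1,-1]
    R,t=T[:3,:3],T[:3,3]; o=-R.T@t; w=R.T@d
    return o+w*(z-o[2])/w[2]
def proj(n,p):
    K,T=cam(n); q=np.atleast_2d(p)@T[:3,:3].T+T[:3,3]; q=q*[1,-1,-1]
    h=q@K.T; return h[:,:2]/h[:,2:]
E
python3 - <<'E'
from h import *
a=cv2.imread("pics/top0.png"); b=cv2.imread("pics/side0.png")
A=cv2.resize(a[210:310,235:410],None,fx=4.5,fy=4.5,interpolation=cv2.INTER_CUBIC)
cv2.imwrite("pics/c1.png",A)
B=cv2.resize(b[170:290,220:320],None,fx=5,fy=5,interpolation=cv2.INTER_CUBIC)
cv2.imwrite("pics/c2.png",B)
for u,v,z in((383,243,.01),(269,270,.05),(333,265,.01)): print(ray("top",u,v,z))
E
```

```text
[ 0.52210459 -0.39156297  0.01      ]
[ 0.491143   -0.12292699  0.05      ]
[ 0.4860866  -0.26708282  0.01      ]
```

View pics/c1.png

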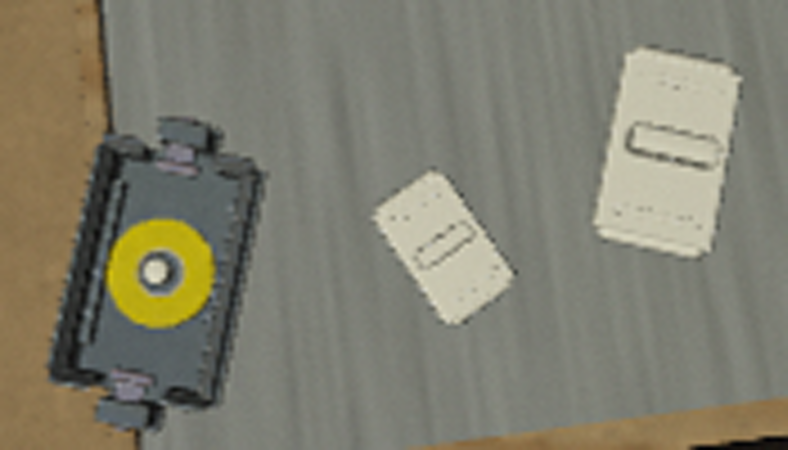

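View pics/c2.png

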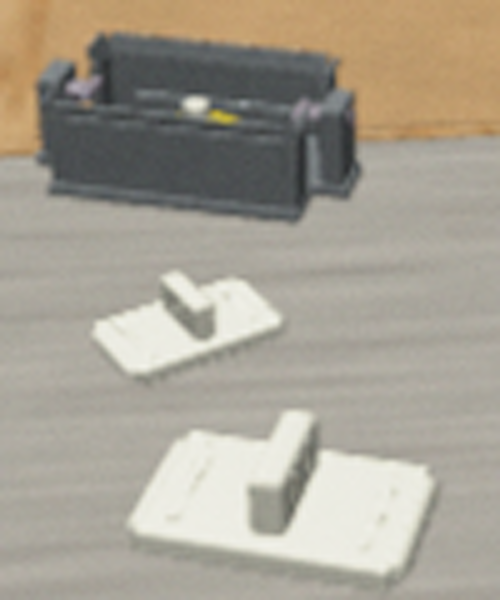

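The crop shows the cassette's towers at about (189,118) and (128,430) in crop px, hub at (157,270), and the cover rib at (675,145). The rib's side in the side view confirms it is upright. Next I fit pose silhouettes per camera.

```bash
cat >> h.py <<'E'
from scipy.optimize import minimize
S=8
def box(x0,x1,y0,y1,z0,z1):
    return np.array([[x,y,z] for x in(x0,x1) for y in(y0,y1) for z in(z0,z1)])
COVER=[box(-.048,.048,-.0315,.0315,0,.010),box(-.053,.053,-.0315,.0315,.003,.007),box(-.007,.007,-.023,.023,.01,.034)]
def cass(tw=.012):
    return [box(-.062,.062,-.042,.042,0,.05),box(-.079,.079,-tw,tw,0,.046)]
def render(n,parts,x,y,yaw,z,roi):
    u0,v0,u1,v1=roi; m=np.zeros(((v1-v0)*S,(u1-u0)*S),np.uint8)
    c,s=np.cos(yaw),np.sin(yaw); R=np.array([[c,-s,0],[s,c,0],[0,0,1]])
    for P in parts:
        q=(proj(n,P@R.T+[x,y,z])-[u0,v0]+.5)*S
        cv2.fillConvexPoly(m,cv2.convexHull(np.round(q).astype(np.int32)),255)
    return cv2.resize(m,(u1-u0,v1-v0),interpolation=cv2.INTER_AREA)/255.
def fit(items,parts,p0,z):
    f=lambda p:sum(np.abs(render(n,parts,p[0],p[1],p[2],z,r)-m).sum() for n,m,r in items)
    best=None
    for k in range(3):
        sx=np.array([p0]+[np.array(p0)+d for d in np.diag([.006,.006,.08])*(-1)**k])
        r=minimize(f,p0,method="Nelder-Mead",options=dict(initial_simplex=sx,xatol=1e-4,fatol=.05)); p0=r.x
    return r.x,r.fun,sum(m.sum() for _,m,_ in items)
def mask(img,roi,kind):
    u0,v0,u1,v1=roi; a=img[v0:v1,u0:u1].astype(int); b,g,r=a[...,0],a[...,1],a[...,2]
    if kind=="white": m=(r-b>4)&(a.min(2)>115) if False else (a.min(2)>150)
    if kind=="dark": m=(a.max(2)<112)|((r-b>110)&(g>150))
    m=m.astype(np.uint8)
    m=cv2.morphologyEx(m,cv2.MORPH_CLOSE,np.ones((3,3)))
    n,l,s,_=cv2.connectedComponentsWithStats(m); k=1+np.argmax(s[1:,4]); m=(l==k).astype(np.uint8)
    cs,_=cv2.findContours(m,cv2.RETR_EXTERNAL,cv2.CHAIN_APPROX_NONE); cv2.drawContours(m,cs,-1,1,-1)
    return m.astype(float)
E
python3 - <<'E'
from h import *
I={n:cv2.imread(f"pics/{n}0.png") for n in("top","side")}
a=I["top"]
for p in((245,380),(250,333),(290,320),(285,260),(255,285)): print(p,a[p])
b=I["side"]
for p in((275,290),(269,270),(230,300),(200,240),(190,300)): print(p,b[p])
rc={"top":(358,210,410,275),"side":(238,246,315,292)}
rk={"top":(238,230,300,312),"side":(222,170,297,218)}
tiles=[]
for nm,r,P,p0,k in(("cover",rc,COVER,(.52,-.39,0.),"white"),("cass",rk,cass(),(.49,-.13,0.),"dark")):
    it=[]
    for n in("top","side"):
        m=mask(I[n],r[n],k); it.append((n,m,r[n]))
        q=fit([it[-1]],P,p0,0.); print(nm,n,q)
        u0,v0,u1,v1=r[n]; c=I[n][v0:v1,u0:u1].copy(); R=render(n,P,*q[0],0.,r[n])
        c=cv2.resize(c,None,fx=5,fy=5); 
        for M,col in((m,(0,255,0)),(R,(0,0,255))):
            M=cv2.resize(M,None,fx=5,fy=5); cs,_=cv2.findContours((M>.5).astype(np.uint8),0,1); cv2.drawContours(c,cs,-1,col,1)
        t=np.zeros((300,400,3),np.uint8); h,w=c.shape[:2]; h=min(h,300);w=min(w,400); t[:h,:w]=c[:h,:w]; tiles.append(t)
    print(nm,"both",fit(it,P,p0,0.))
cv2.imwrite("pics/fit.png",np.vstack([np.hstack(tiles[:2]),np.hstack(tiles[2:])]))
E
```

```text
(245, 380) [144 163 166]
(250, 333) [178 200 204]
(290, 320) [118 127 124]
(285, 260) [98 97 88]
(255, 285) [106 104  95]
(275, 290) [226 235 236]
(269, 270) [151 165 165]
(230, 300) [155 164 167]
(200, 240) [83 80 77]
(190, 300) [111 156 193]
cover top (array([ 0.52308422, -0.39217496, -0.34896787]), np.float64(113.78039215686275), np.float64(1096.0))
cover side (array([ 0.51552195, -0.39842409,  0.16948499]), np.float64(1870.0588235294117), np.float64(3473.0))
cover both (array([ 0.52183134, -0.39221187, -0.30335105]), np.float64(2068.2), np.float64(4569.0))Traceback (most recent call last):
  File "<stdin>", line 14, in <module>
  File "h.py", line 31, in fit
    r=minimize(f,p0,method="Nelder-Mead",options=dict(initial_simplex=sx,xatol=1e-4,fatol=.05)); p0=r.x
    res = _minimize_neldermead(fun, x0, args, callback, bounds=bounds,
                               **options)
    fxc = func(xc)
    fx = function(np.copy(x), *(wrapper_args + args))
  File "h.py", line 27, in <lambda>
    f=lambda p:sum(np.abs(render(n,parts,p[0],p[1],p[2],z,r)-m).sum() for n,m,r in items)
               ~~~^^^^^^^^^^^^^^^^^^^^^^^^^^^^^^^^^^^^^^^^^^^^^^^^^^^^^^^^^^^^^^^^^^^^^^^
  File "h.py", line 27, in <genexpr>
    f=lambda p:sum(np.abs(render(n,parts,p[0],p[1],p[2],z,r)-m).sum() for n,m,r in items)
                          ~~~~~~^^^^^^^^^^^^^^^^^^^^^^^^^^^^
  File "h.py", line 23, in render
    q=(proj(n,P@R.T+[x,y,z])-[u0,v0]+.5)*S
       ~~~~^^^^^^^^^^^^^^^^^
  File "h.py", line 10, in proj
    K,T=cam(n); q=np.atleast_2d(p)@T[:3,:3].T+T[:3,3]; q=q*[1,-1,-1]
        ~~~^^^
  File "h.py", line 4, in cam
    c=ctrl.calibration(n); return c["intrinsics"],c["extrinsics"]
ValueError: time passes only in moves, steps and waits
```

```bash
python3 - <<'E'
s=open("h.py").read()
s=s.replace('def cam(n):\n    c=','import functools\n@functools.cache\ndef cam(n):\n    c=')
s=s.replace('(a.min(2)>115) if False else (a.min(2)>150)','1 if False else (a.min(2)>thr)').replace("def mask(img,roi,kind):","def mask(img,roi,kind,thr=150):")
open("h.py","w").write(s)
E
cat > f.py <<'E'
from h import *
I={n:cv2.imread(f"pics/{n}0.png") for n in("top","side")}
rc={"top":(358,210,410,275),"side":(238,246,315,292)}
rk={"top":(238,230,300,312),"side":(222,170,297,218)}
tiles=[]
for nm,r,P,p0,k in(("cover",rc,COVER,(.52,-.39,-.3),"white"),("cass",rk,cass(),(.49,-.13,-.3),"dark")):
    it=[]
    for n in("top","side"):
        m=mask(I[n],r[n],k,150 if n=="top" else 185); it.append((n,m,r[n]))
        q=fit([it[-1]],P,p0,0.); print(nm,n,*q)
        u0,v0,u1,v1=r[n]; c=I[n][v0:v1,u0:u1].copy(); R=render(n,P,*q[0],0.,r[n])
        c=cv2.resize(c,None,fx=5,fy=5)
        for M,col in((m,(0,255,0)),(R,(0,0,255))):
            M=cv2.resize(M,None,fx=5,fy=5); cs,_=cv2.findContours((M>.5).astype(np.uint8),0,1); cv2.drawContours(c,cs,-1,col,1)
        t=np.zeros((300,400,3),np.uint8); c=c if c.shape[0]<301 else cv2.resize(c,None,fx=.72,fy=.72); h,w=c.shape[:2]; h=min(h,300);w=min(w,400); t[:h,:w]=c[:h,:w]; tiles.append(t)
    print(nm,"both",*fit(it,P,p0,0.))
cv2.imwrite("pics/fit.png",np.vstack([np.hstack(tiles[:2]),np.hstack(tiles[2:])]))
E
python3 f.py
```

```text
cover top [ 0.52132148 -0.39174982 -0.34668628] 113.10196078431372 1096.0
cover side [ 0.52353496 -0.38089688 -0.3341961 ] 400.90980392156865 1104.0
cover both [ 0.52293836 -0.39090003 -0.33242401] 578.5333333333333 2200.0
cass top [ 0.49227859 -0.12249538 -0.31348798] 132.0980392156863 2482.0
cass side [ 0.4931999  -0.11846776 -0.35934997] 235.8941176470588 1858.0
cass both [ 0.49236585 -0.12235248 -0.31963818] 392.54901960784315 4340.0
```

View pics/fit.png

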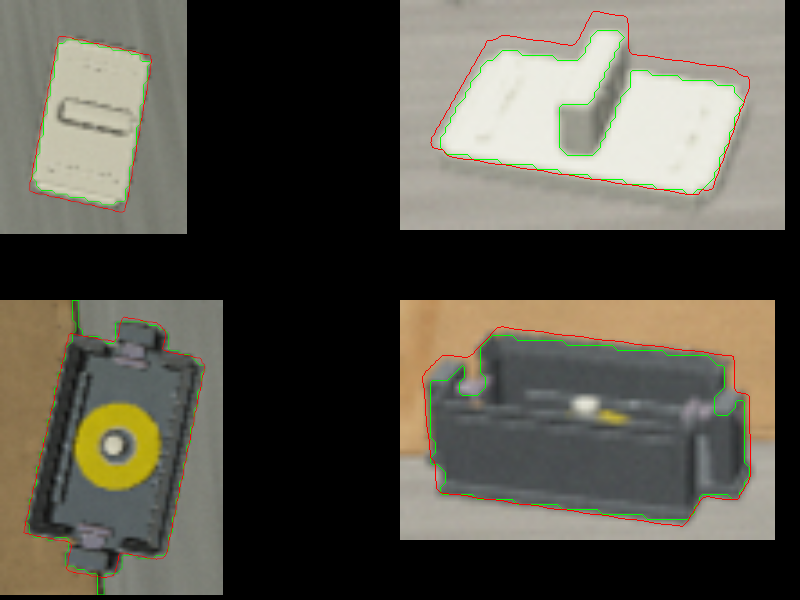

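Both fits agree with the known sizes: the cover is at (0.522,-0.3915), yaw -0.345, and the cassette is at (0.492,-0.122), yaw -0.315. In the side view the mask misses the shaded edges, so I trust the top view. Now I plan the moves.

```bash
cat >> h.py <<'E'
from scipy.spatial.transform import Rotation as Ro
def go(x,y,z,yaw):
    s=ctrl.get_state(); R=Ro.from_quat(s["tcp_rot"]).as_matrix(); d=R.T@(np.array([x,y,z])-s["eef_pos"])
    a=np.arctan2(R[1,1],R[0,1]); t=(a-yaw+np.pi/2)%np.pi-np.pi/2
    print("t",round(s["time"],2),"pos",s["eef_pos"].round(4),"yaw",a.round(3),"tilt",np.degrees(np.arccos(-R[2,2])).round(2),"shift mm",(d*1e3).round(1),"turn",np.degrees(t).round(2),"F",s["contact_force"].round(1),"j6",s["qpos"][5].round(2))
E
python3 -c "
from h import *
go(.48,.06,.3,.55)"
```

```text
t 0.1 pos [0.2748 0.6159 0.2381] yaw 1.151 tilt 0.12 shift mm [-414.  -424.1  -61.2] turn 34.44 F [ 0.3 -0.9 -0.2] j6 -0.15
```

Call:
send_rows(
  steps=[
    [-0.414, -0.424, -0.06, 34, 1],
    [-0.414, -0.424, -0.06, 34, 1],
    [-0.414, -0.424, -0.06, 34, 1],
    [-0.414, -0.424, -0.06, 34, 1],
    [-0.414, -0.424, -0.06, 34, 1],
    [-0.414, -0.424, -0.06, 34, 1],
    [-0.414, -0.424, -0.06, 34, 1],
    [-0.414, -0.424, -0.06, 34, 1],
    [-0.414, -0.424, -0.06, 34, 1],
    [-0.414, -0.424, -0.06, 34, 1],
    [-0.414, -0.424, -0.06, 34, 1],
    [-0.414, -0.424, -0.06, 34, 1],
  ],
)

```text
time: 1.3
eef_pos: [0.4804, 0.0583, 0.2993]
tcp_rot: [0.485, 0.874, -0.0, 0.0]
contact_force: [0.7, 0.9, -0.6]
opening: 0.997
finger_force: 0.0
```

```bash
python3 -c "
from h import *
go(.522,-.3915,.12,-.345)"
```

```text
t 1.3 pos [0.4804 0.0583 0.2993] yaw 0.557 tilt 0.0 shift mm [-403.8 -202.4  179.3] turn 51.68 F [ 0.7  0.9 -0.6] j6 -0.65
```

Call:
send_rows(
  steps=[
    [-0.404, -0.202, 0.18, 52, 1],
    [-0.404, -0.202, 0.18, 52, 1],
    [-0.404, -0.202, 0.18, 52, 1],
    [-0.404, -0.202, 0.18, 52, 1],
    [-0.404, -0.202, 0.18, 52, 1],
    [-0.404, -0.202, 0.18, 52, 1],
    [-0.404, -0.202, 0.18, 52, 1],
    [-0.404, -0.202, 0.18, 52, 1],
    [-0.404, -0.202, 0.18, 52, 1],
    [-0.404, -0.202, 0.18, 52, 1],
    [-0.404, -0.202, 0.18, 52, 1],
    [-0.404, -0.202, 0.18, 52, 1],
  ],
)

```text
time: 2.5
eef_pos: [0.522, -0.3892, 0.118]
tcp_rot: [0.82, 0.573, -0.0, -0.001]
contact_force: [-0.3, 0.2, -0.5]
opening: 0.998
finger_force: 0.0
```

```bash
python3 -c "
from h import *
go(.522,-.3915,.0205,-.345)"
```

```text
t 2.5 pos [ 0.522  -0.3892  0.118 ] yaw -0.351 tilt 0.16 shift mm [-2.3  1.1 97.5] turn -0.37 F [-0.3  0.2 -0.5] j6 -0.45
```

Call:
send_rows(
  steps=[
    [0, 0, 0.04, 0, 1],
    [0, 0, 0.07, 0, 1],
    [0, 0, 0.085, 0, 1],
    [0, 0, 0.094, 0, 1],
    [0, 0, 0.098, 0, 1],
    [0, 0, 0.098, 0, 1],
    [0, 0, 0.098, 0, 1],
  ],
)

```text
time: 3.2
eef_pos: [0.5236, -0.3899, 0.023]
tcp_rot: [0.819, 0.573, 0.0, 0.001]
contact_force: [-0.0, 0.3, 0.8]
opening: 1.003
finger_force: 0.0
```

```bash
python3 -c "
from h import *
go(.522,-.3915,.0205,-.345)
cv2.imwrite('pics/g.png',cv2.resize(ctrl.read_camera('side')[150:310,200:370,::-1],None,fx=3.5,fy=3.5))"
```

```text
t 3.2 pos [ 0.5236 -0.3899  0.023 ] yaw -0.35 tilt 0.16 shift mm [-2.  -1.   2.5] turn -0.27 F [-0.   0.3  0.8] j6 -0.45
```

View pics/g.png

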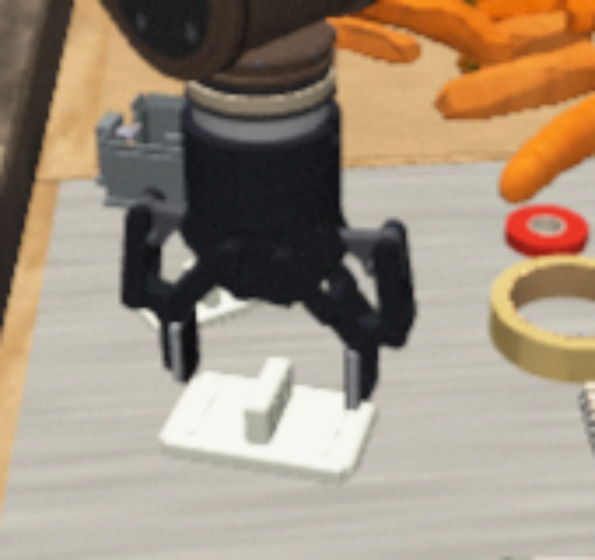

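The open jaws straddle the rib, with fingertips at crop (180,378) and (355,405) and the rib at about (268,400). I'll close on it.

Call:
send_rows(
  steps=[
    [0, 0, 0.001, 0, 0],
    [0, 0, 0.001, 0, -0.4],
    [0, 0, 0.001, 0, -1],
    [0, 0, 0.001, 0, -1],
    [0, 0, 0.001, 0, -1],
    [0, 0, 0.001, 0, -1],
    [0, 0, 0.001, 0, -1],
    [0, 0, 0.001, 0, -1],
    [0, 0, 0.001, 0, -1],
    [0, 0, 0.001, 0, -1],
  ],
  squeeze=70,
)

```text
time: 4.25
eef_pos: [0.5229, -0.3894, 0.0206]
tcp_rot: [0.819, 0.573, 0.0, 0.0]
contact_force: [0.3, -0.2, 2.6]
opening: 0.144
finger_force: 71.6
```

```bash
python3 -c "
from h import *
go(.522,-.3915,.0205,-.345)
print(ctrl.get_state()['finger_force'])"
```

```text
t 4.25 pos [ 0.5229 -0.3894  0.0206] yaw -0.35 tilt 0.04 shift mm [-2.3 -0.1  0.1] turn -0.29 F [ 0.3 -0.2  2.6] j6 -0.45
71.57432198524475
```

Call:
send_rows(
  steps=[
    [0, 0, -0.02, 0, -1],
    [0, 0, -0.05, 0, -1],
    [0, 0, -0.09, 0, -1],
    [0, 0, -0.12, 0, -1],
    [0, 0, -0.12, 0, -1],
    [0, 0, -0.12, 0, -1],
  ],
)

```text
time: 4.85
eef_pos: [0.5224, -0.3889, 0.1399]
tcp_rot: [0.819, 0.573, -0.0, -0.0]
contact_force: [-0.2, 1.4, -1.8]
opening: 0.147
finger_force: 71.1
```

```bash
python3 -c "
from h import *
go(.4932,-.1203,.14,-.317)
print(ctrl.get_state()['finger_force'])"
```

```text
t 4.85 pos [ 0.5224 -0.3889  0.1399] yaw -0.35 tilt 0.03 shift mm [ 242.3 -119.5   -0. ] turn -1.89 F [-0.2  1.4 -1.8] j6 -0.45
71.14519715309143
```

Call:
send_rows(
  steps=[
    [0.03, -0.015, 0, -0.5, -1],
    [0.07, -0.035, 0, -1, -1],
    [0.11, -0.054, 0, -1.5, -1],
    [0.15, -0.074, 0, -1.9, -1],
    [0.19, -0.094, 0, -1.9, -1],
    [0.22, -0.109, 0, -1.9, -1],
    [0.236, -0.117, 0, -1.9, -1],
    [0.242, -0.12, 0, -1.9, -1],
    [0.242, -0.12, 0, -1.9, -1],
    [0.242, -0.12, 0, -1.9, -1],
    [0.242, -0.12, 0, -1.9, -1],
  ],
)

```text
time: 5.95
eef_pos: [0.4933, -0.1221, 0.1404]
tcp_rot: [0.81, 0.586, -0.0, 0.0]
contact_force: [-0.6, 0.2, -0.8]
opening: 0.145
finger_force: 71.0
```

```bash
python3 -c "
from h import *
go(.4932,-.1203,.08,-.317)
a=ctrl.read_camera('top')[:,:,::-1]; b=ctrl.read_camera('side')[:,:,::-1]
cv2.imwrite('pics/t2.png',a);cv2.imwrite('pics/s2.png',b)
f=lambda i:cv2.resize(i,(400,500),interpolation=cv2.INTER_CUBIC)
cv2.imwrite('pics/v2.png',np.hstack([f(a[215:315,230:310]),f(b[120:220,215:295])]))"
```

```text
t 5.95 pos [ 0.4933 -0.1221  0.1404] yaw -0.318 tilt 0.03 shift mm [ 1.7 -0.7 60.4] turn -0.08 F [-0.6  0.2 -0.8] j6 -0.12
```

View pics/v2.png

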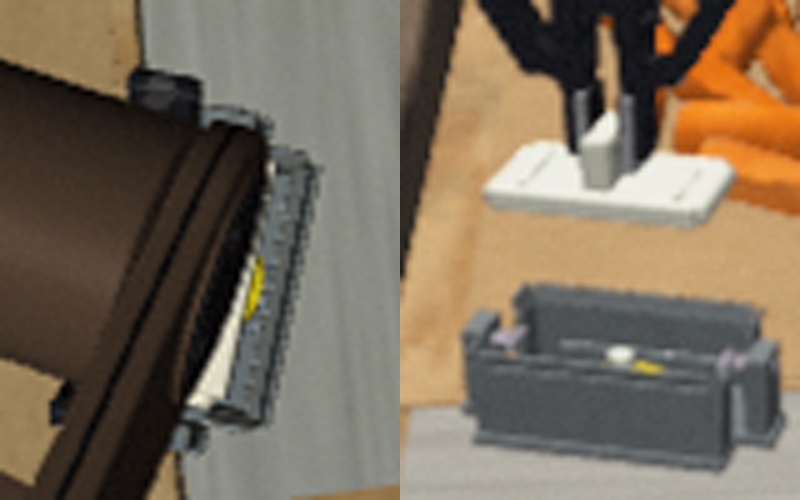

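The side view shows the cover held level over the tray, plate ends at crop (485,190) and (735,175). Now a numeric check of its position from the side view.

```bash
python3 - <<'E'
from h import *
b=cv2.imread("pics/s2.png"); r=(305-215+217,140,372,170)
r=(308,140,368,168) if False else (228,138,300,170)
for thr in(130,145,160):
    m=mask(b,r,"white",thr); print(fit([("side",m,r)],COVER,(.493,-.121,-.317),.1195))
go(.4932,-.1203,.08,-.317)
# cassette side fit with darker-inclusive mask: everything not brown/bench
rk=(222,170,297,218)
for thr in (112,125,135):
    a=b[rk[1]:rk[3],rk[0]:rk[2]].astype(int); m=((a.max(2)<thr)|((a[...,2]-a[...,0]<25)&(a.max(2)<thr+8))).astype(np.uint8)
    m=cv2.morphologyEx(m,cv2.MORPH_CLOSE,np.ones((9,9))).astype(float)
    print(fit([("side",m,rk)],cass(),(.492,-.122,-.317),0.))
E
```

```text
(array([ 0.49191558, -0.11706996, -0.29696413]), np.float64(124.74117647058824), np.float64(627.0))
(array([ 0.49171047, -0.11484373, -0.30174187]), np.float64(160.76078431372548), np.float64(583.0))
(array([ 0.49331494, -0.10761553, -0.22714317]), np.float64(276.3294117647059), np.float64(451.0))
t 6.05 pos [ 0.4932 -0.1219  0.1404] yaw -0.318 tilt 0.02 shift mm [ 1.5 -0.5 60.4] turn -0.07 F [-0.2  0.4 -1.7] j6 -0.12
(array([ 0.49274033, -0.1219194 , -0.39861616]), np.float64(191.46666666666664), np.float64(1950.0))
(array([ 0.49276312, -0.12153969, -0.39311755]), np.float64(174.02745098039213), np.float64(1993.0))
(array([ 0.49297162, -0.12151925, -0.35959491]), np.float64(149.78039215686272), np.float64(2029.0))
```

```bash
python3 - <<'E'
from h import *
b=cv2.imread("pics/s2.png"); u0,v0=222,140; f=9
c=cv2.resize(b[v0:v0+62,u0:u0+85],None,fx=f,fy=f,interpolation=cv2.INTER_NEAREST)
def dr(P,x,y,yaw,z,col):
    R=Ro.from_euler("z",yaw).as_matrix()
    for B in P:
        q=(((proj("side",B@R.T+[x,y,z])-[u0,v0]+.5)*f)).astype(int)
        for i in range(8):
            for j in(1,2,4):
                if not i&j: cv2.line(c,tuple(map(int,q[i])),tuple(map(int,q[i|j])),col,1)
dr([COVER[0]],.4923,-.1241,-.318,.1195,(0,0,255))
dr([COVER[2]],.4923,-.1241,-.318,.1195,(255,0,255))
dr([cass()[0]],.4923,-.1224,-.315,0,(0,255,0))
cv2.imwrite("pics/o.png",c)
E
```

```text
(no output)
```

View pics/o.png

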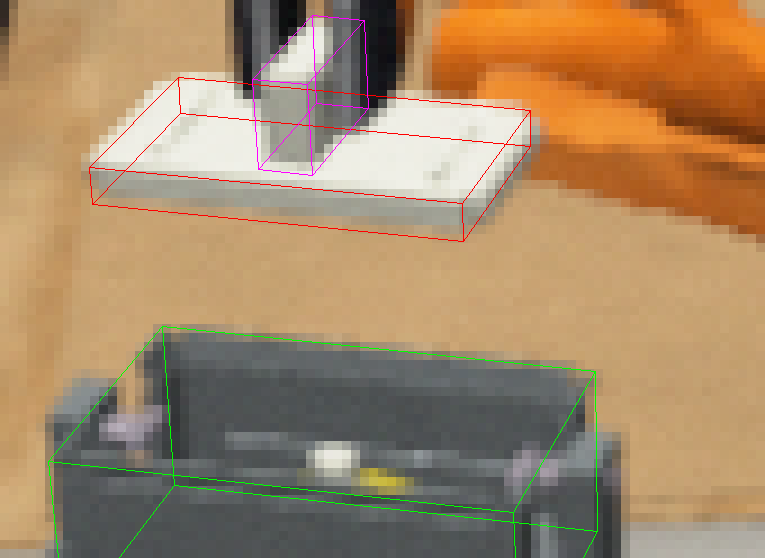

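The red model and the observed cover agree to within 1 px (near edge modelled at row 241, seen at about 230), and x is aligned. That is inside the lead-in, so I'll centre by +0.8 mm and lower it to the mouth.

Call:
send_rows(
  steps=[
    [0.0008, -0.0005, 0.02, 0, -1],
    [0.0008, -0.0005, 0.04, 0, -1],
    [0.0008, -0.0005, 0.055, 0, -1],
    [0.0008, -0.0005, 0.065, 0, -1],
    [0.0008, -0.0005, 0.07, 0, -1],
    [0.0008, -0.0005, 0.073, 0, -1],
    [0.0008, -0.0005, 0.075, 0, -1],
    [0.0008, -0.0005, 0.075, 0, -1],
  ],
)

```text
time: 6.85
eef_pos: [0.493, -0.12, 0.0657]
tcp_rot: [0.81, 0.587, 0.0, 0.0]
contact_force: [0.0, -0.2, -1.5]
opening: 0.144
finger_force: 71.1
```

```bash
python3 -c "
from h import *
go(.4932,-.1212,.0596,-.317); s=ctrl.get_state(); print(s['wrist_torque'],s['finger_force'])"
```

```text
t 6.85 pos [ 0.493  -0.12    0.0657] yaw -0.317 tilt 0.04 shift mm [-1.1  0.5  6.1] turn 0.01 F [ 0.  -0.2 -1.5] j6 -0.12
[ 0.00278702 -0.04583904 -0.03368207] 71.05811834335327
```

Call:
send_rows(
  steps=[
    [0, 0, 0.002, 0, -1],
    [0, 0, 0.004, 0, -1],
    [0, 0, 0.006, 0, -1],
    [0, 0, 0.007, 0, -1],
    [0, 0, 0.007, 0, -1],
  ],
)

```text
time: 7.35
eef_pos: [0.493, -0.1199, 0.0589]
tcp_rot: [0.81, 0.587, 0.0, 0.0]
contact_force: [-2.2, 0.7, 3.7]
opening: 0.144
finger_force: 71.8
```

```bash
python3 -c "
from h import *
go(.4932,-.1212,.0426,-.317); s=ctrl.get_state(); print(s['wrist_torque'],s['finger_force'])"
```

```text
t 7.35 pos [ 0.493  -0.1199  0.0589] yaw -0.317 tilt 0.03 shift mm [-1.1  0.5 16.3] turn 0.01 F [-2.2  0.7  3.7] j6 -0.12
[0.1081563  0.10681064 0.0563332 ] 71.82970762252808
```

Call:
send_rows(
  steps=[
    [0, -0.0005, 0.002, 0, -1],
    [0, -0.0005, 0.004, 0, -1],
    [0, -0.0005, 0.006, 0, -1],
    [0, -0.0005, 0.008, 0, -1],
    [0, -0.0005, 0.009, 0, -1],
    [0, -0.0005, 0.009, 0, -1],
  ],
  squeeze=90,
)

```text
time: 7.95
eef_pos: [0.4924, -0.1198, 0.049]
tcp_rot: [0.81, 0.587, 0.0, 0.0]
contact_force: [1.5, -0.5, -0.8]
opening: 0.141
finger_force: 90.3
```

```bash
python3 -c "
from h import *
go(.4932,-.1212,.0426,-.317); s=ctrl.get_state(); print(s['wrist_torque'],s['finger_force'])"
```

```text
t 7.95 pos [ 0.4924 -0.1198  0.049 ] yaw -0.317 tilt 0.05 shift mm [-1.   1.1  6.4] turn 0.01 F [ 1.5 -0.5 -0.8] j6 -0.12
[-0.20576419 -0.29202664 -0.03160072] 90.26966571807861
```

Call:
send_rows(
  steps=[
    [0, 0.0002, 0.002, 0, -1],
    [0, 0.0002, 0.004, 0, -1],
    [0, 0.0002, 0.005, 0, -1],
    [0, 0.0002, 0.006, 0, -1],
    [0, 0.0002, 0.0065, 0, -1],
    [0, 0.0002, 0.0065, 0, -1],
  ],
)

```text
time: 8.55
eef_pos: [0.4925, -0.1197, 0.043]
tcp_rot: [0.81, 0.587, 0.0, 0.0]
contact_force: [0.2, 1.1, 5.0]
opening: 0.141
finger_force: 90.8
```

```bash
python3 -c "
from h import *
go(.4932,-.1212,.0426,-.317); s=ctrl.get_state(); print(s['wrist_torque'],s['finger_force'])"
```

```text
t 8.55 pos [ 0.4925 -0.1197  0.043 ] yaw -0.317 tilt 0.0 shift mm [-1.2  1.1  0.4] turn 0.01 F [0.2 1.1 5. ] j6 -0.12
[-0.00518355  0.02629003  0.00961518] 90.7704770565033
```

Hub force only so far (about 5 N), so it has snapped. I'll press on until it is solid.

Call:
send_rows(
  steps=[
    [0, 0, 0.0004, 0, -1],
    [0, 0, 0.0008, 0, -1],
    [0, 0, 0.0012, 0, -1],
    [0, 0, 0.0012, 0, -1],
    [0, 0, 0.0012, 0, -1],
  ],
)

```text
time: 9.05
eef_pos: [0.4925, -0.1198, 0.0426]
tcp_rot: [0.81, 0.587, -0.0, -0.0]
contact_force: [-3.4, 1.3, 9.5]
opening: 0.142
finger_force: 91.8
```

```bash
python3 -c "
from h import *
go(.4932,-.1212,.0426,-.317); s=ctrl.get_state(); print(s['wrist_torque'],s['finger_force'])"
```

```text
t 9.05 pos [ 0.4925 -0.1198  0.0426] yaw -0.317 tilt 0.03 shift mm [-1.2  1.1 -0. ] turn 0.01 F [-3.4  1.3  9.5] j6 -0.12
[ 0.10823437  0.42994522 -0.01390876] 91.75914645195007
```

Call:
send_rows(
  steps=[
    [0, 0, 0.0005, 0, -1],
    [0, 0, 0.001, 0, -1],
    [0, 0, 0.001, 0, -1],
    [0, 0, 0.001, 0, -1],
    [0, 0, 0.001, 0, -1],
  ],
)

```text
time: 9.55
eef_pos: [0.4926, -0.1198, 0.0426]
tcp_rot: [0.81, 0.587, -0.0, -0.001]
contact_force: [-5.4, 1.7, 14.7]
opening: 0.14
finger_force: 92.7
```

```bash
python3 -c "
from h import *
go(.4932,-.1212,.0426,-.317); s=ctrl.get_state(); print(s['wrist_torque'],s['finger_force'])
b=ctrl.read_camera('side')[:,:,::-1]; cv2.imwrite('pics/e.png',cv2.resize(b[150:220,215:305],None,fx=8,fy=8,interpolation=cv2.INTER_CUBIC))"
```

```text
t 9.55 pos [ 0.4926 -0.1198  0.0426] yaw -0.317 tilt 0.08 shift mm [-1.2  1.  -0. ] turn 0.02 F [-5.4  1.7 14.7] j6 -0.12
[ 0.2691249   0.93555359 -0.04991383] 92.66547203063965
```

View pics/e.png

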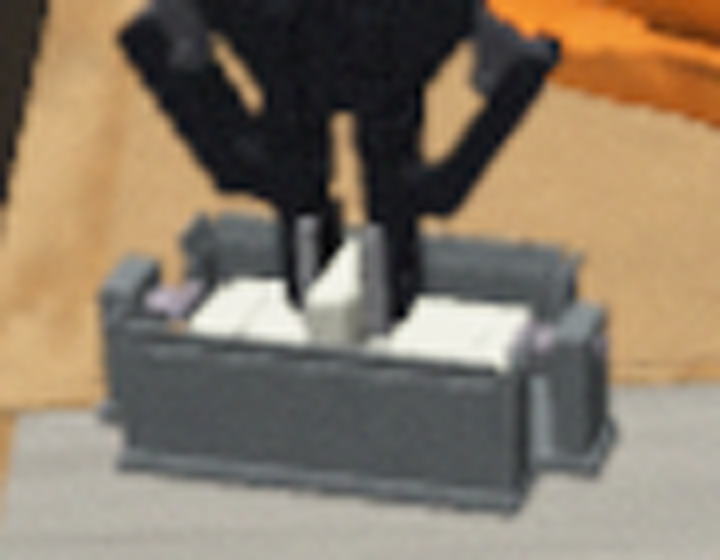

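The cover sits inside below the rim with both catch noses over its ends, at crop (175,295) and (540,335). TCP z gives the underside at 22.0 mm, solid. I'll ease the side load slightly and hold.

Call:
send_rows(
  steps=[
    [0, -0.0004, 0.0003, 0, -1],
    [0, -0.0004, 0.0003, 0, -1],
    [0, -0.0004, 0.0003, 0, -1],
    [0, -0.0004, 0.0003, 0, -1],
    [0, -0.0004, 0.0003, 0, -1],
    [0, -0.0004, 0.0003, 0, -1],
    [0, -0.0004, 0.0003, 0, -1],
    [0, -0.0004, 0.0003, 0, -1],
    [0, -0.0004, 0.0003, 0, -1],
    [0, -0.0004, 0.0003, 0, -1],
    [0, -0.0004, 0.0003, 0, -1],
    [0, -0.0004, 0.0003, 0, -1],
  ],
)

```text
time: 10.8
eef_pos: [0.4925, -0.1198, 0.0425]
tcp_rot: [0.81, 0.587, -0.0, -0.0]
contact_force: [-5.4, 1.7, 16.6]
opening: 0.148
finger_force: 92.6
```

Call:
send_rows(
  steps=[
    [0, 0, 0, 0, -1],
    [0, 0, 0, 0, -1],
    [0, 0, 0, 0, -1],
    [0, 0, 0, 0, -1],
    [0, 0, 0, 0, -1],
    [0, 0, 0, 0, -1],
    [0, 0, 0, 0, -1],
    [0, 0, 0, 0, -1],
    [0, 0, 0, 0, -1],
    [0, 0, 0, 0, -1],
    [0, 0, 0, 0, -1],
    [0, 0, 0, 0, -1],
  ],
)

```text
time: 12.0
eef_pos: [0.4925, -0.1198, 0.0426]
tcp_rot: [0.81, 0.587, -0.0, -0.0]
contact_force: [-5.3, 1.7, 16.6]
opening: 0.141
finger_force: 92.6
```

Call:
send_rows(
  steps=[
    [0, -0.0005, 0.0007, 0, -1],
    [0, -0.0005, 0.0015, 0, -1],
    [0, -0.0005, 0.0015, 0, -1],
    [0, -0.0005, 0.0015, 0, -1],
    [0, -0.0005, 0.0015, 0, -1],
    [0, -0.0005, 0.0015, 0, -1],
    [0, -0.0005, 0.0015, 0, -1],
    [0, -0.0005, 0.0015, 0, -1],
    [0, -0.0005, 0.0015, 0, -1],
    [0, -0.0005, 0.0015, 0, -1],
    [0, -0.0005, 0.0015, 0, -1],
    [0, -0.0005, 0.0015, 0, -1],
  ],
)

```text
time: 13.2
eef_pos: [0.4926, -0.1197, 0.0425]
tcp_rot: [0.81, 0.587, -0.0, -0.0]
contact_force: [-8.6, 2.9, 24.5]
opening: 0.139
finger_force: 93.8
```

Call:
send_rows(
  steps=[
    [0, 0, 0, 0, -1],
    [0, 0, 0, 0, -1],
    [0, 0, 0, 0, -1],
    [0, 0, 0, 0, -1],
    [0, 0, 0, 0, -1],
    [0, 0, 0, 0, -1],
    [0, 0, 0, 0, -1],
    [0, 0, 0, 0, -1],
    [0, 0, 0, 0, -1],
    [0, 0, 0, 0, -1],
    [0, 0, 0, 0, -1],
    [0, 0, 0, 0, -1],
  ],
)

```text
time: 14.4
eef_pos: [0.4926, -0.1197, 0.0425]
tcp_rot: [0.81, 0.587, -0.0, -0.0]
contact_force: [-8.3, 3.3, 25.6]
opening: 0.137
finger_force: 93.8
```

It is solid: z holds at 0.0425 under 25 N, and it has been held for over 2 s. Handing in.

```bash
python3 -c "
from plant import ctrl
print(ctrl.sign_off())"
```

```text
the job is handed in; nothing more can be done
None
```

The job is handed in: the cover snapped past both catches and sits on its seat, with its underside about 22 mm above the bench judging by the gripper height, held down at about 25 N with the gripper still closed on the rib; the hand-in returned no verdict.

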